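Open the test jig's cover and hold it

TASK

Open the blue cover of the test jig on the repair bench so that the board inside can be reached. First tug the cover up by its black fin, with the orange release still untouched, to feel whether it is caught: if it stops after a few millimetres, slide the orange release all the way across to the left-hand end of its slot (as seen from the robot) to free it; if it comes up freely, just carry on, since sliding the release would then catch it. Raise the cover about half way (some 45 degrees) and finish while still holding it there steadily with the gripper, without knocking about the things beside the jig.

Things in the scene. Friction and masses are not known exactly. Their poses are not given: they have to be found in the camera images.
- jig: The test jig: low grey metal housing 220 x 220 x 60 mm, fixed to the bench. Origin: centre of its underside. Its x axis points from its front edge (the release side, towards the robot) to its hinge side, y to the left seen from the front, z up. Its solid front deck is 60 mm high and spans x = -110 to -58 mm; the blue cover closes the well behind the deck.
- cover (a joint): Blue cover, 148 x 200 x 8 mm, 0.35 kg, hinged at its rear edge; top 69 mm above the bench when shut. Angle in rad: 0 shut, grows as the front rises, to 1.4. No stay: let go, it falls shut. A hidden catch may hold it. Caught, the fin lifts 5 to 6 mm (0.045 rad) and stops hard; free, it goes on rising and weighs 2 to 3 N at the fin. Pinch lightly (12 N): a hard pinch makes the force readings jump.
- cover_fin (a point): Grip point in the black pull fin that stands up on the cover at the middle of its front edge. The fin is 28 mm along jig x, 14 mm along jig y (pinch it across this), and rises 46 mm above the cover's top face. The point lies in the middle of its section, 29 mm above the cover's top face and 17 mm below the fin's top; with the cover shut it is at jig x = -33 mm, y = 0, 98 mm above the bench. It moves with the cover; axes as the jig's when shut.
- cover_hinge (a point): A point on the cover's hinge axis, midway along it: jig x = 92 mm, y = 0, 60 mm above the bench. The axis runs along jig y. The fin's grip point lies 125 mm in front of this axis and 38 mm above it when the cover is shut, so its radius is 131 mm.
- release (a joint): Orange release slide on the front deck, in a black slot with a white mark at each end. Travel in m along jig +y: always starts at 0, 0.024 at the other end. Stays where it is left; needs about 2 N moved slowly. A full slide swaps the catch: it frees a caught cover, but catches a free one (sliding back undoes it). It looks the same whether or not the cover is caught; only a tug on the cover tells. Slide it with the cover shut.
- release_grip (a point): Grip point of the orange release tab, 14 x 14 mm in plan and 42 mm tall above the deck, 52 mm in front of the fin. The point is in the middle of its section, 28 mm above the deck and 14 mm below its top, 88 mm above the bench; at the start jig x = -85 mm, y = -12 mm. Pinch it along jig y, or push it.
- spray: Bystander beside the jig, to be left where it is: white spray can, 54 mm diameter, 170 mm tall. Origin: centre of its underside.
- flux_jar: Bystander beside the jig, to be left where it is: squat amber jar with a white lid, 56 mm diameter, 45 mm tall. Origin: centre of its underside.
- cleaner: Bystander beside the jig, to be left where it is: blue bottle, 56 mm diameter, 140 mm tall. Origin: centre of its underside.
- driver: Bystander beside the jig, to be left where it is: screwdriver with a green handle lying on the bench, 170 mm long. Origin: on the bench under the spot where handle and blade meet.
- solder: Bystander beside the jig, to be left where it is: aluminium-coloured spool, 60 mm diameter, 32 mm tall. Origin: centre of its underside.
- spare: Bystander beside the jig, to be left where it is: small green circuit board lying flat, 90 x 50 x 12 mm. Origin: centre of its underside.

How it is judged:
By the outcome, as a careful person would: the job done as asked, in the order asked, and still so for the second after the job is handed in, while the arm keeps its last pose, push and grip.
It also fails if it takes over 56 s, if anything falls off the work surface, if the arm or the gripper's body presses on something with over 40 N, if the wrist force passes 120 N, or if a joint passes its speed limit or range.

ROBOT

A 7-joint arm with a two-finger parallel gripper is mounted at the origin on the work surface. World frame = base frame: x ahead of the robot, y to its left, z up, the work surface at z = 0. Lengths are in m, angles in rad, forces in N, time in s.
With the tool pointing down it reaches from about 0.425 to 0.925 m from the base axis. Payload 6.8 kg.
Tool frame: the origin (TCP) lies between the finger pads; the fingertips stand ahead of it and the grasp point (between the pads) lies 6 mm ahead of it (arm.finger_overhang is the z of the fingertips in the tool frame, in m); z points along the fingers, y is the line along which they close (so a half turn about z gives the same grasp; the last joint's range is limited). The gripper opens to 85 mm and grips with 20 to 120 N. Pads are 22 mm wide; open, the fingers measure 114 mm over their backs; the gripper's body (76 mm by 85 mm) begins 54 mm behind the grasp point. The pads swing forward as they close: fully open they stand 13 mm farther back than shut.
Start: joints at [-1.352, 0.477, 0.022, 1.555, -0.011, 1.109, -0.083], TCP at [0.217, 0.639, 0.256] pointing down, gripper open.
Joint ranges: [-2.96, 2.96], [-0.34, 2.1], [-1.41, 1.46], [0.24, 2.44], [-1.37, 4.51], [0.17, 1.92], [-2.96, 2.96]. Speed limits (rad/s): [2.39, 2.39, 3.14, 3.14, 3.14, 3.14, 3.14].

INTERFACE

Orientations are given as a unit quaternion [w, x, y, z].
In Python, from bench import arm gives the robot as it stands.
- The arm moves only by the tool jog_arm, never from a script. Its argument "rows" is a list of rows, each a list of 5 numbers: the shift along the tool's x, y, z in mm, then the turn about the tool's z in rad, then the finger opening in mm, from 0 to 85.4. A call has 1 to 10 rows; each row is the pose to reach, as a shift and turn from the pose commanded when the call began, along the tool's axes at that moment; what a row does not reach only later rows make up. A row lasts 1/8 s, in which the tool goes at most 62.5 mm and 10.7 degrees, less where a joint would pass 70% of its speed; a pose out of reach is approached as far as the arm can. A call with a gripper value outside its range is refused whole. The fingers move at their own pace and stop on an object; the grip force is fixed at half the most. Time passes only in rows, so rows that repeat a pose let the fingers close. It gives the time, the measured TCP pose, the force, the opening and the grip force at its end, in the units of the state.
- arm.get_obs(): the state, without advancing time (a new reading comes with each control period).
- arm.capture(name): name is "scene" or "side" or "wrist"; returns a dict with "frame" (400x640x3 uint8, blue, green, red), "range_z" (400x640 float32, m along the optical axis (not along the pixel's ray), 0 where there is no reading), "intrinsics" (3x3 intrinsics, pixels), "world_from_camera" (4x4, takes a point from camera to world coordinates); the wrist camera has in their place "T_tool_cam" (4x4, takes a point from camera to tool coordinates, whose origin is the TCP and whose axes are the flange's). Camera axes: x right, y down, z forward; pixel columns grow to the right and rows downward; lengths in m; the calibration is good to about 2 mm. The wrist camera is an equidistant fisheye: a pixel r from the principal point sees the ray r / f radians off the axis. A picture is of the moment at which its call begins: read the wrist's pose just before it.
- arm.job_done(): hands the job in; it is judged then, once.
Trained networks look in the newest picture that a camera, given by its name, has taken for a name from the list of things; names that differ only in an ending like _2 or _b are one class to them, and where a whole thing is asked for, a point or a joint stands for the part that bears it (a point fixed in the world has none). Each returns a list of dicts, best first, with "confidence" (0 to 1); they miss things now and then, are a little off and sometimes report something else, mostly with a low value. They report only what shows in the picture. A call takes as long as a camera call.
- arm.silhouettes(camera, target): "mask" (400x640 bool, what is visible of it) and "bbox" ([left, top, right, bottom] in pixels, round what is visible of it).
The state is a dict: "clock": time; "qpos": joint angles; "joint_vel": joint speeds; "joint_efforts": joint torques, N m; "ee_pos": TCP position; "ee_rot": TCP orientation; "ft_force": force on the tool from outside, world axes, zero at the start; "moment": the same for the moment, N m; "finger_gap": opening from 0.0 (shut) to 1.0 (fully open); "grip_force": force on a finger pad.
Only numpy, scipy, OpenCV 4.12 (cv2) and the standard library are available. Lean on these libraries where they do the work, as an engineer would, in place of code of your own. Each camera call takes 0.05 s, during which the arm holds its last target. There are 200 camera calls.

## Working session

There is one attempt and no reset: what is moved stays moved. The work goes in short steps, Python scripts to look and compute and a tool call to move; the robot and the scene stay as the last step left them, time stands still between calls to the robot, and variables do not carry over. Pictures are saved under pics/ and viewed, at most 10 in all, crops included, and the job is handed in when it is done.

Besides the shell and the picture viewer there is one more tool, called after "Call:" as a command line: name --pt "numbers of a row" for each row, then --argument value for the rest. jog_arm: Moves the arm, as the interface text tells. Its arguments: {"type":"object","properties":{"rows":{"type":"array"}},"required":["rows"]}

```bash
ls; mkdir -p pics; cat > h.py <<'E'
import numpy as np, cv2
from bench import arm
from scipy.spatial.transform import Rotation as R
def pts(c,m):
    v,u=np.nonzero(m&(c["range_z"]>0)); z=c["range_z"][v,u]; K=c["intrinsics"]
    p=np.c_[(u-K[0,2])/K[0,0]*z,(v-K[1,2])/K[1,1]*z,z]
    T=c["world_from_camera"]; return p@T[:3,:3].T+T[:3,3]
E
python3 - <<'E'
from h import *
o=arm.get_obs(); print(o["ee_pos"],o["ee_rot"],o["clock"],o["ft_force"],arm.finger_overhang)
for cam in("scene","side"):
    c=arm.capture(cam); cv2.imwrite(f"pics/{cam}0.png",c["frame"])
    for n in("jig","cover_fin","cover","release_grip","spray","cleaner","flux_jar","solder","spare","driver"):
        r=arm.silhouettes(cam,n)
        for d in r[:2]:
            p=pts(c,d["mask"])
            if len(p): print(cam,n,round(d["confidence"],2),d["bbox"],np.percentile(p,[2,50,98],axis=0).round(3).tolist())
E
```

```text
pics
[0.21650677 0.63875332 0.25533809] [-8.15941996e-05  1.62667255e-01  9.86680576e-01 -8.93904770e-04] 0.0 [0.3552421  0.03132875 0.51162905] 0.025
scene jig 0.87 [222.8, 190.1, 348.7, 303.6] [[0.441, -0.189, 0.013], [0.566, -0.091, 0.067], [0.664, 0.027, 0.09]]
scene cover_fin 0.67 [238.3, 196.7, 339.9, 287.5] [[0.491, -0.173, 0.064], [0.569, -0.081, 0.069], [0.642, 0.022, 0.1]]
scene cover 0.76 [238.5, 198.6, 342.3, 283.3] [[0.492, -0.173, 0.065], [0.568, -0.081, 0.069], [0.641, 0.022, 0.099]]
scene spray 0.57 [251.4, 271.8, 281.8, 329.3] [[0.603, -0.276, 0.013], [0.636, -0.26, 0.142], [0.649, -0.229, 0.172]]
scene cleaner 0.93 [335.6, 183.2, 360.1, 229.6] [[0.579, 0.054, -0.0], [0.642, 0.068, 0.083], [0.663, 0.175, 0.141]]
scene flux_jar 0.74 [193.1, 257.0, 219.7, 287.8] [[0.402, -0.266, 0.004], [0.432, -0.244, 0.042], [0.449, -0.217, 0.047]]
scene solder 0.97 [297.6, 173.1, 319.1, 194.3] [[0.461, 0.092, 0.001], [0.492, 0.115, 0.03], [0.517, 0.149, 0.034]]
scene spare 0.74 [311.7, 189.5, 337.3, 214.0] [[0.528, 0.067, -0.001], [0.557, 0.106, 0.004], [0.58, 0.145, 0.014]]
scene d
[... 815 characters left out ...]

side spray 0.22 [280.5, 239.4, 330.0, 281.8] [[0.526, 0.06, 0.001], [0.553, 0.112, 0.006], [0.583, 0.149, 0.015]]
side cleaner 0.94 [264.0, 183.9, 289.9, 250.8] [[0.606, 0.073, 0.01], [0.622, 0.098, 0.075], [0.649, 0.111, 0.142]]
side flux_jar 0.77 [415.6, 174.5, 439.9, 197.0] [[0.396, -0.256, 0.007], [0.417, -0.221, 0.036], [0.443, -0.21, 0.048]]
side solder 0.95 [317.1, 259.1, 348.5, 292.7] [[0.459, 0.101, 0.005], [0.482, 0.135, 0.032], [0.511, 0.152, 0.035]]
side spare 0.55 [280.6, 241.4, 330.2, 280.5] [[0.516, 0.058, 0.001], [0.552, 0.111, 0.006], [0.584, 0.148, 0.032]]
side driver 0.81 [399.0, 163.0, 441.7, 186.8] [[0.399, -0.356, 0.001], [0.451, -0.307, 0.022], [0.511, -0.248, 0.047]]
```

```bash
python3 - <<'E'
from h import *
im=[]
for f,(x0,y0) in(("scene",(170,160)),("side",(250,110))):
    a=cv2.imread(f"pics/{f}0.png")[y0:y0+190,x0:x0+200]; im.append(cv2.resize(a,None,fx=2,fy=2,interpolation=cv2.INTER_CUBIC))
cv2.imwrite("pics/a.png",np.hstack(im))
for cam in("scene","side"):
    c=arm.capture(cam)
    f=c["frame"].astype(int)
    p=pts(c,np.ones((400,640),bool)); v,u=np.nonzero(c["range_z"]>0); col=f[v,u]
    box=(abs(p[:,0]-.55)<.17)&(abs(p[:,1]+.08)<.17)
    hsv=cv2.cvtColor(c["frame"],cv2.COLOR_BGR2HSV)[v,u]
    blue=box&(hsv[:,0]>95)&(hsv[:,0]<130)&(hsv[:,1]>100)&(abs(p[:,2]-.069)<.005)
    print(cam,"blue",blue.sum(),cv2.minAreaRect(p[blue,:2].astype(np.float32)*1000))
    m=blue if 0 else box&(p[:,2]>.056)&(p[:,2]<.074)
    print("top",cv2.minAreaRect(p[m,:2].astype(np.float32)*1000))
    org=box&(hsv[:,0]>3)&(hsv[:,0]<20)&(hsv[:,1]>150)&(p[:,2]>.06)
    if org.sum(): print("orange",org.sum(),np.percentile(p[org],[5,50,95],axis=0).round(3).tolist(), np.median(p[org&(p[:,2]>.097)],axis=0))
    bl=box&(hsv[:,2]<70)&(p[:,2]>.08)
    if bl.sum(): print("black",bl.sum(),np.percentile(p[bl],[5,50,95],axis=0).round(3).tolist(), np.median(p[bl&(p[:,2]>.11)],axis=0))
E
```

```text
scene blue 3806 ((569.4224853515625, -46.67716979980469), (256.0581359863281, 149.4568634033203), 81.81218719482422)
top ((547.8076171875, -72.4332275390625), (335.9686584472656, 231.71192932128906), 85.4502944946289)
orange 54 [[0.456, -0.081, 0.061], [0.465, -0.074, 0.082], [0.47, -0.064, 0.102]] [ 0.46288072 -0.07259643  0.10037023]
black 134 [[0.504, -0.075, 0.083], [0.519, -0.071, 0.107], [0.529, -0.063, 0.116]] [ 0.51575965 -0.06811488  0.11442052]
side blue 2725 ((569.3146362304688, -39.01707458496094), (264.3000183105469, 148.37315368652344), 81.63439178466797)
top ((546.013671875, -74.1805419921875), (338.197021484375, 228.1939239501953), 84.38636016845703)
orange 160 [[0.454, -0.071, 0.063], [0.46, -0.063, 0.08], [0.468, -0.058, 0.103]] [ 0.45938152 -0.06485234  0.10202179]
black 187 [[0.501, -0.062, 0.083], [0.512, -0.059, 0.1], [0.525, -0.057, 0.116]] [ 0.51322037 -0.05907216  0.11506135]
```

View pics/a.png

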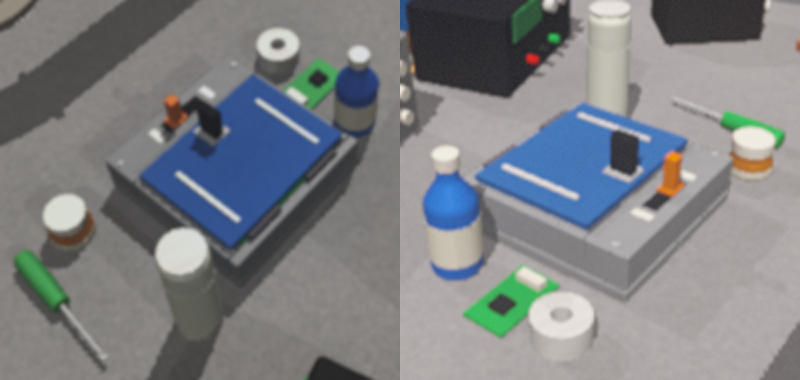

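The jig is yawed about −8.2°: scene crop shows the fin at (210,115) and the orange tab at (173,110). The fin is near world (0.514, −0.065). I'll approach above it with the gripper aligned.

Call:
jog_arm --pt "-20 -23 0 0 85" --pt "-50 -57 0 0 85" --pt "-90 -101 0 -0.02 85" --pt "-130 -147 0 -0.05 85" --pt "-170 -192 0 -0.08 85" --pt "-210 -237 0 -0.1 85" --pt "-250 -282 0 -0.12 85" --pt "-290 -327 0 -0.15 85" --pt "-330 -372 0 -0.183 85" --pt "-370 -417 0 -0.183 85"

```text
clock: 2.45
ee_pos: [0.4339, 0.1238, 0.2568]
ee_rot: [0.001, 0.072, 0.997, 0.0]
ft_force: [0.4, 0.3, 0.0]
finger_gap: 0.998
grip_force: 0.0
```

```bash
cat > w.py <<'E'
from h import *
def toaxes(target):
    o=arm.get_obs(); q=o["ee_rot"]; Rm=R.from_quat([q[1],q[2],q[3],q[0]]).as_matrix()
    d=Rm.T@(np.array(target)-o["ee_pos"]); return (d*1000).round(1), Rm,o
def show(target):
    d,Rm,o=toaxes(target); a=np.degrees(np.arctan2(Rm[1,1],Rm[0,1]))
    print("t",o["clock"],"pos",o["ee_pos"].round(4),"shift",d,"yaxis deg",round(a,2),"F",o["ft_force"].round(2),"grip",o["grip_force"],"gap",o["finger_gap"])
E
python3 -c "
from w import *
show([.514,-.065,.25])"
```

```text
t 2.45 pos [0.4339 0.1238 0.2568] shift [-106.2 -175.4    6.7] yaxis deg 81.79 F [0.41 0.33 0.03] grip 0.0 gap 0.9977039846123277
```

Call:
jog_arm --pt "-25 -42 0 0 85" --pt "-48 -80 0 0 85" --pt "-70 -115 0 0 85" --pt "-88 -145 0 0 85" --pt "-100 -165 0 0 85" --pt "-104 -172 0 0 85" --pt "-104 -172 0 0 85" --pt "-104 -172 0 0 85"

```text
clock: 3.45
ee_pos: [0.5113, -0.0583, 0.2562]
ee_rot: [-0.0, 0.071, 0.997, 0.0]
ft_force: [-0.5, 0.8, 0.6]
finger_gap: 0.996
grip_force: 0.0
```

```bash
python3 - <<'E'
from w import *
show([.514,-.065,.25])
_,Rm,o=toaxes([0,0,0])
c=arm.capture("wrist"); cv2.imwrite("pics/w1.png",c["frame"])
K=c["intrinsics"];T=c["T_tool_cam"]
z=c["range_z"]; v,u=np.nonzero(z>0); x=(u-K[0,2]); y=(v-K[1,2]); r=np.hypot(x/K[0,0],y/K[1,1])
zz=z[v,u]; s=np.where(r>1e-6,np.tan(r)/np.maximum(r,1e-6),1)
p=np.c_[x/K[0,0]*s*zz,y/K[1,1]*s*zz,zz]
p=p@T[:3,:3].T+T[:3,3]; w=p@Rm.T+o["ee_pos"]
hsv=cv2.cvtColor(c["frame"],cv2.COLOR_BGR2HSV)[v,u]
j=np.c_[w[:,:2],w[:,2]]
th=np.radians(-8.2); ex=np.array([np.cos(th),np.sin(th)]); ey=np.array([-ex[1],ex[0]])
near=(np.hypot(w[:,0]-.49,w[:,1]+.067)<.08)
org=near&(hsv[:,0]>3)&(hsv[:,0]<20)&(hsv[:,1]>150)&(w[:,2]>.097)
bl=near&(hsv[:,2]<80)&(w[:,2]>.108)&(w[:,2]<.122)
for n,m in(("org",org),("fin",bl)):
    if m.sum(): print(n,m.sum(),cv2.minAreaRect(w[m,:2].astype(np.float32)*1000),np.median(w[m],axis=0).round(4))
blue=(abs(w[:,0]-.55)<.17)&(abs(w[:,1]+.08)<.125)&(hsv[:,0]>95)&(hsv[:,0]<130)&(hsv[:,1]>100)&(abs(w[:,2]-.069)<.006)
print(blue.sum(),cv2.minAreaRect(w[blue,:2].astype(np.float32)*1000),np.median(w[blue,2]))
E
```

```text
t 3.45 pos [ 0.5113 -0.0583  0.2562] shift [-3.7 -6.3  6.2] yaxis deg 81.86 F [-0.46  0.82  0.62] grip 0.0 gap 0.996117258982241
org 243 ((485.29962158203125, -83.31160736083984), (17.415390014648438, 70.89219665527344), 58.866172790527344) [ 0.4624 -0.0696  0.1022]
fin 467 ((514.555908203125, -65.02229309082031), (12.414190292358398, 27.49237632751465), 81.87897491455078) [ 0.5134 -0.0647  0.1152]
20442 ((566.82958984375, -72.5281982421875), (201.14987182617188, 151.32723999023438), 81.80191802978516) 0.06933902595086812
```

View pics/w1.png

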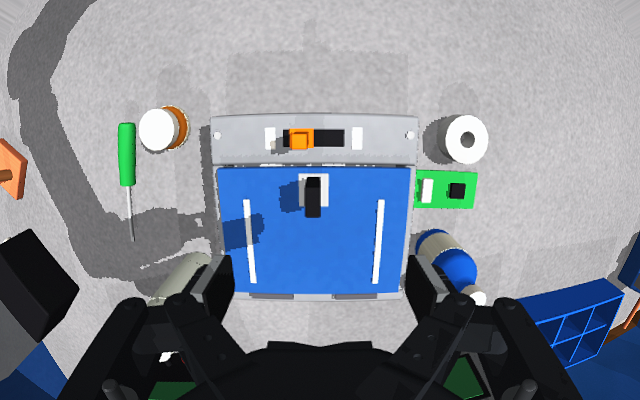

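Wrist view is well aligned: fin at (313,195), tab at (300,139). Fin centre is about (0.515, −0.065). Descending.

Call:
jog_arm --pt "-4 -6 15 0 60" --pt "-4.6 -6 40 0 45" --pt "-4.6 -6 65 0 40" --pt "-4.6 -6 85 0 40" --pt "-4.6 -6 100 0 40" --pt "-4.6 -6 106 0 40" --pt "-4.6 -6 108 0 40" --pt "-4.6 -6 108 0 40" --pt "-4.6 -6 108 0 40"

```text
clock: 4.62
ee_pos: [0.5156, -0.0662, 0.1489]
ee_rot: [0.001, 0.072, 0.997, 0.0]
ft_force: [0.7, 0.7, 0.1]
finger_gap: 0.473
grip_force: 0.0
```

```bash
python3 -c "
from w import *
show([.515,-.065,.104])"
```

```text
t 4.625 pos [ 0.5156 -0.0662  0.1489] shift [ 0.8  1.1 44.9] yaxis deg 81.76 F [0.74 0.73 0.14] grip 0.0 gap 0.47275323248609896
```

Call:
jog_arm --pt "0.8 1 15 0 40" --pt "0.8 1 30 0 36" --pt "0.8 1 40 0 30" --pt "0.8 1 45 0 25" --pt "0.8 1 45 0 20" --pt "0.8 1 45 0 17" --pt "0.8 1 45 0 15" --pt "0.8 1 45 0 14" --pt "0.8 1 45 0 13.5" --pt "0.8 1 45 0 13.5"

```text
clock: 5.88
ee_pos: [0.5148, -0.0651, 0.1036]
ee_rot: [0.0, 0.072, 0.997, 0.0]
ft_force: [-1.0, 0.2, 3.7]
finger_gap: 0.162
grip_force: 15.5
```

```bash
python3 -c "
from w import *
show([.515,-.065,.104])"
```

```text
t 5.875 pos [ 0.5148 -0.0651  0.1036] shift [-0.2  0.1 -0.4] yaxis deg 81.76 F [-0.98  0.16  3.66] grip 15.529529750347137 gap 0.16226258015797554
```

Call:
jog_arm --pt "0 0 0 0 13.5" --pt "0 0 0 0 13.5"

```text
clock: 6.12
ee_pos: [0.5148, -0.065, 0.1035]
ee_rot: [0.0, 0.072, 0.997, 0.0]
ft_force: [-1.8, -0.7, 5.7]
finger_gap: 0.161
grip_force: 15.8
```

Call:
jog_arm --pt "-0.3 0 -1 0 13.5" --pt "-0.6 0 -2 0 13.5" --pt "-0.9 0 -3 0 13.5" --pt "-1.2 0 -4 0 13.5" --pt "-1.2 0 -4 0 13.5" --pt "-1.2 0 -4 0 13.5"

```text
clock: 6.88
ee_pos: [0.5159, -0.0652, 0.1073]
ee_rot: [0.0, 0.072, 0.997, -0.0]
ft_force: [4.1, -1.6, -4.8]
finger_gap: 0.159
grip_force: 15.0
```

Call:
jog_arm --pt "-0.3 0 -1 0 13.5" --pt "-0.6 0 -2 0 13.5" --pt "-0.9 0 -3 0 13.5" --pt "-1.2 0 -4 0 13.5" --pt "-1.2 0 -4 0 13.5"

```text
clock: 7.5
ee_pos: [0.5172, -0.0654, 0.1114]
ee_rot: [0.0, 0.072, 0.997, 0.0]
ft_force: [4.7, -0.5, -6.1]
finger_gap: 0.163
grip_force: 14.9
```

Call:
jog_arm --pt "-0.4 0 -1 0 13.5" --pt "-0.8 0 -2 0 13.5" --pt "-1.2 0 -3 0 13.5" --pt "-1.6 0 -4 0 13.5" --pt "-1.9 0 -5 0 13.5" --pt "-1.9 0 -5 0 13.5"

```text
clock: 8.25
ee_pos: [0.5189, -0.0657, 0.1164]
ee_rot: [0.0, 0.072, 0.997, -0.0]
ft_force: [4.6, -0.1, -6.3]
finger_gap: 0.159
grip_force: 14.9
```

```bash
cat > tilt.py <<'E'
from w import *
_,Rm,o=toaxes([0,0,0])
th=np.radians(-8.2); ex=np.array([np.cos(th),np.sin(th)]); ey=np.array([-ex[1],ex[0]])
hinge=np.array([.515,-.065])+.125*ex
for cam in("scene","side"):
    c=arm.capture(cam); m=np.ones((400,640),bool); p=pts(c,m); v,u=np.nonzero(c["range_z"]>0)
    hsv=cv2.cvtColor(c["frame"],cv2.COLOR_BGR2HSV)[v,u]
    jx=(p[:,:2]-hinge)@ex; jy=(p[:,:2]-hinge)@ey
    b=(jx<-.01)&(jx>-.16)&(abs(jy)<.095)&(hsv[:,0]>95)&(hsv[:,0]<130)&(hsv[:,1]>100)&(p[:,2]>.06)
    k=np.polyfit(jx[b],p[b,2],1); print(cam,b.sum(),"tilt",np.arctan(-k[0]).round(4),"z@hinge",k[1].round(4))
    cv2.imwrite(f"pics/{cam}_{o['clock']:.1f}.png",c["frame"])
E
python3 tilt.py
```

```text
scene 3343 tilt 0.1068 z@hinge 0.0684
side 2042 tilt 0.0946 z@hinge 0.072
```

Force stays steady at 13 mm of lift and the cover tilt measures about 0.1 rad. It is past the catch stop, so the cover is free and the release stays untouched. I'll carry on along the arc.

Call:
jog_arm --pt "-1.9 0 -4.2 0 13.5" --pt "-3.9 0 -8.3 0 13.5" --pt "-6.0 0 -12.3 0 13.5" --pt "-8.3 0 -16.3 0 13.5" --pt "-10.7 0 -20.2 0 13.5" --pt "-13.2 0 -24.0 0 13.5" --pt "-15.9 0 -27.7 0 13.5" --pt "-18.7 0 -31.3 0 13.5" --pt "-18.7 0 -31.3 0 13.5"

```text
clock: 9.48
ee_pos: [0.5371, -0.0683, 0.1479]
ee_rot: [-0.0, 0.072, 0.997, 0.0]
ft_force: [-4.3, 0.2, 1.2]
finger_gap: 0.161
grip_force: 15.4
```

```bash
python3 tilt.py; python3 -c "
from w import *
show([.515,-.065,.104])"
```

```text
scene 3473 tilt 0.3777 z@hinge 0.069
side 1327 tilt 0.3408 z@hinge 0.0747
t 9.575 pos [ 0.537  -0.0683  0.1478] shift [22.2  0.1 43.8] yaxis deg 81.75 F [-5.02  0.82  2.55] grip 15.58362364768982 gap 0.16530615615227992
```

Call:
jog_arm --pt "-3.4 0 -4.0 0 13.5" --pt "-6.9 0 -7.9 0 13.5" --pt "-10.6 0 -11.6 0 13.5" --pt "-14.5 0 -15.2 0 13.5" --pt "-18.4 0 -18.7 0 13.5" --pt "-22.6 0 -21.9 0 13.5" --pt "-26.8 0 -25.0 0 13.5" --pt "-31.2 0 -28.0 0 13.5" --pt "-35.7 0 -30.7 0 13.5" --pt "-40.2 0 -33.3 0 13.5"

```text
clock: 10.82
ee_pos: [0.5774, -0.0741, 0.181]
ee_rot: [-0.0, 0.072, 0.997, 0.0]
ft_force: [-0.6, 1.2, -3.6]
finger_gap: 0.163
grip_force: 14.4
```

Call:
jog_arm --pt "0 0 0 0 13.5" --pt "0 0 0 0 13.5" --pt "0 0 0 0 13.5" --pt "0 0 0 0 13.5" --pt "0 0 0 0 13.5" --pt "0 0 0 0 13.5"

```text
clock: 11.58
ee_pos: [0.5773, -0.0741, 0.181]
ee_rot: [0.0, 0.072, 0.997, 0.0]
ft_force: [1.5, -0.3, -2.4]
finger_gap: 0.164
grip_force: 14.8
```

```bash
python3 tilt.py; python3 - <<'E'
from w import *
show([.515,-.065,.104])
import glob
im=[]
for f,(x0,y0) in(("scene",(170,150)),("side",(250,100))):
    g=max(glob.glob(f"pics/{f}_*.png"),key=lambda s:float(s.split("_")[1][:-4]))
    im.append(cv2.resize(cv2.imread(g)[y0:y0+200,x0:x0+200],None,fx=2,fy=2,interpolation=cv2.INTER_CUBIC))
cv2.imwrite("pics/b.png",np.hstack(im))
E
```

```text
scene 3075 tilt 0.7531 z@hinge 0.0729
side 242 tilt -1.1935 z@hinge 0.4444
t 11.675 pos [ 0.5772 -0.0741  0.181 ] shift [62.9  0.1 76.9] yaxis deg 81.76 F [ 1.13 -0.49 -1.72] grip 14.76427674293518 gap 0.16242414651262133
```

View pics/b.png

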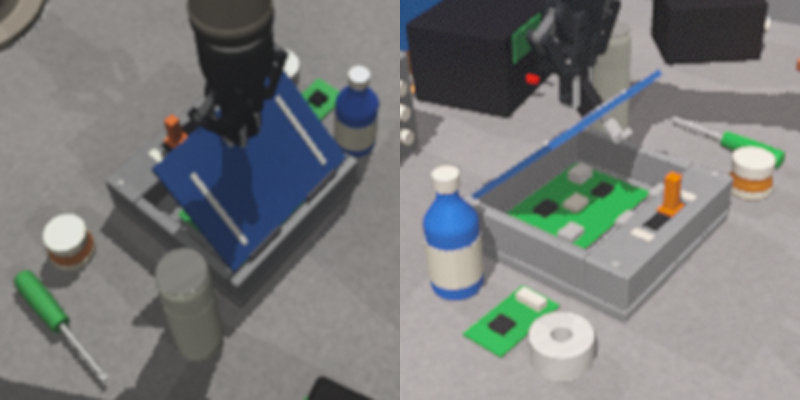

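The crop shows the cover open with its edge from about (480,195) to (660,75), which measures about 0.75 rad (43°). The orange tab is still at its start at (672,190), the bystanders are unmoved, and the gripper holds steadily.

```bash
python3 -c "
from h import *
print(arm.job_done())"
```

```text
the job is handed in; nothing more can be done
None
```

The tug showed the cover was free, so I left the orange release untouched, raised the cover to about 43–45° and handed the job in with the gripper still holding it steadily; the things beside the jig look unmoved.

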